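# Bolt down the sprung lid of the snack dispenser

## Task

Lock the snack dispenser: press its sprung lid down shut and, while it is down, slide the bolt on top of it across into the keeper until the tip bears firmly on the keeper's end plate (a push of about 8 N that lasts about half a second). Then let go, leaving the bolt fully home and the lid held shut. Be gentle: never crush the lid on its rim, nor drive the bolt against the keeper or its end plate with more than about 20 N, and leave the other things on the counter where they are.

Things in the scene. Friction and masses are not known exactly. Their poses are not given: they have to be found in the camera images.
- dispenser: Fixed tall cylindrical snack dispenser: steel foot 160 mm across, clear drum, black turning knob at its left side, outlet chute low in front; 240 mm high to its rim. Origin: centre of its underside. Its -x axis points to its front (keeper side), +x to the lid's hinge, +y to its left, z up.
- rim: Fixed steel collar ring at the drum's mouth, 150 mm across, on whose front the shut lid rests. Origin: centre of the ring's top face, 240 mm above the counter; axes as the dispenser's.
- lid (a joint): Hinge angle of the round steel lid (150 mm across, 8 mm thick): 0 = shut on the rim, grows as its front rises. Hinge axis: along the dispenser's y, 78 mm behind (+x of) the drum's axis, at rim height. A spring holds it up at its stop, 0.14 rad, and lifts it again unless held or bolted. Holding it shut by the bolt's tab takes 7 to 13 N; once on the rim it is rigid.
- bolt (a joint): Travel (m) of the steel bolt that slides front to back on top of the lid: 0 = drawn back, grows towards the front, into the keeper. Friction about 2 N, plus rubbing in the keeper; it stays where left. With the lid shut and travel 0 the tip lies 72 mm in front of the drum's axis. Home (tip on the end plate) lies between 0.029 and 0.035, as the keeper happens to be screwed on.
- tab (a point): Centre of the top face of the bolt's upright thumb tab: 16 mm along the bolt, 12 mm across, rising 36 mm above the bar. It is 52 mm behind the tip and 55 mm above the lid's underside. Grip it across the 12 mm from above, fingertips above the two staples that guide the bar (24 mm above the lid's underside). Tab and bolt tilt with the lid; axes as the dispenser's when shut.
- tip (a point): Centre of the bolt's tip face. The bar is 107 mm long, 12 mm wide and 8 mm thick, its axis 15 mm above the lid's underside.
- keeper: Fixed dark steel sleeve in front of the lid, mouth towards it: 18 mm deep, inside 18 mm wide, 12 mm high, 4 mm roof. Origin: middle of its closed end's inner face, 104 (+-3) mm in front of the drum's axis, 15 (+-0.8) mm above the rim; +x towards the mouth. The bolt enters only with the lid within 0.007 to 0.016 rad of shut, else strikes the roof; let go, it rises against the roof.
- end_plate: The rigid steel plate that closes the keeper's front end, 30 mm wide, 24 mm high; the bolt is home when its tip bears on it. Origin: as the keeper's.
- mug: Bystander: white ceramic mug, 82 mm across, 95 mm high, handle at its +y. Origin: centre of its underside.
- cup: Bystander: clear polycarbonate cup, 76 mm across, 110 mm high. Origin: centre of its underside.
- silicone_lid: Bystander: round silicone lid lying on the counter, 104 mm across, 26 mm high with its knob. Origin: centre of its underside.

How it is judged (in metres and radians):
On the way, in this order (a step that is already met when the one before it is completed fails the run):
1. the lid is pressed down shut with the bolt's tip still outside the keeper (value of joint lid below 0.02 rad and x of tip in the frame of keeper above 0.016 m), for 0.05 s.
2. the bolt's tip, inside the keeper, bears on the end plate with at least 3 N (contact force between bolt and end_plate above 3 N and x of tip in the frame of keeper below 0.002 m and z of tip in the frame of keeper below 0.004 m), for 0.2 s.
At the end, for the whole second after the job is handed in: The bolt's tip is inside the keeper, within 2 mm of its end plate; the lid is held within 0.03 rad of shut; lid and bolt are at rest and released (x of tip in the frame of keeper below 0.002 m and z of tip in the frame of keeper below 0.004 m and value of joint lid below 0.03 rad and angular speed of lid below 0.05 rad/s and linear speed of bolt below 0.01 m/s); the robot touches nothing.
It fails at once if the bolt pushes on the end plate with more than 22 N (contact force between bolt and end_plate above 22 N).
It fails at once if the bolt strikes or presses the keeper with more than 25 N in all (contact force between bolt and keeper above 25 N).
It fails at once if the lid is crushed on its rim with more than 22 N (contact force between lid and rim above 22 N).
It fails at once if the mug, the cup or the silicone lid is moved more than 20 mm (distance of any of mug, cup, silicone_lid from where it was at the start of the episode above 0.02 m).
It also fails if it takes over 66 s, if anything falls off the work surface, if the arm or the gripper's body presses on something with over 40 N, if the wrist force passes 120 N, or if a joint passes its speed limit or range.

## Robot

A 6-joint arm with a two-finger parallel gripper is mounted at the origin on the work surface. World frame = base frame: x ahead of the robot, y to its left, z up, the work surface at z = 0. Lengths are in m, angles in degrees, forces in N, time in s.
With the tool pointing down it reaches from about 0.4 to 0.825 m from the base axis. Payload 7 kg.
Tool frame: the origin (TCP) lies at the very end of the fingers, on their centre line; the grasp point (between the pads) lies 19 mm behind it (r.grasp_offset is the z of the grasp point in the tool frame, in m); z points along the fingers, y is the direction in which the jaws open and shut (so a half turn about z gives the same grasp; the last joint's range is limited). The gripper opens to 88 mm and grips with 3 to 60 N. Pads are 19 mm wide; open, the fingers measure 130 mm over their backs; the gripper's body (78 mm by 193 mm) begins 47 mm behind the grasp point.
Start: joints at [90.304, 20.546, 0.682, 0, -70.136, -16.507], TCP at [0.188, 0.648, 0.227] pointing down, gripper open.
Joint ranges: [-176.03, 176.03], [-82.01, 121.73], [-58.28, 71.71], [-173.87, 95.51], [-174.79, -0.11], [-173.66, 173.66]. Speed limits (degrees/s): [136.94, 136.94, 172.46, 180, 180, 180].

## Interface

Orientations are given as [roll, pitch, yaw] about the fixed x, y, z axes, in that order (R = Rz(yaw) Ry(pitch) Rx(roll)).
In Python, from plant import r gives the robot as it stands.
- The arm moves only by the tool carry_out, never from a script. Its argument "plan" is a list of rows, each a list of 6 numbers: the shift along the world's x, y, z in m, then the turn, a rotation vector about the world's x, y, z in rad. In form: [[tx, ty, tz, wx, wy, wz], ...]. A call has 1 to 12 rows; each row shifts and turns the pose as measured when the row begins; what a row does not reach is not made up. A row lasts 1/12 s, in which the tool goes at most 41.7 mm and 7.16 degrees, less where a joint would pass 70% of its speed; a pose out of reach is approached as far as the arm can. A call with a gripper value outside its range is refused whole. "fingers" is the closure, from -1 (fully open) to 1 (shut), set as the call begins (left out, the last holds). The fingers move at their own pace and stop on an object; "force" is the grip in N (left out, the last holds). Time passes only in rows, so rows that do not move let the fingers close. It gives the time, the measured TCP pose, the force and the opening at its end, in the units of the state.
- r.get_state(): the state, without advancing time (a new reading comes with each control period).
- r.capture(name): name is "side" or "top" or "wrist"; returns the picture (480x640x3 uint8, red, green, blue); there is no depth.
- r.camera_model(name): a dict with "fov_y" (degrees; the focal length in pixels is half the picture's height over the tangent of half this angle, whatever the lens; pixels are square), "cx", "cy" (the principal point, pixels), "R" (3x3) and "t" (3): a world point X has camera coordinates R X + t; the wrist camera has in their place "mount" (4x4, takes a point from camera to tool coordinates, whose origin is the TCP and whose axes are the flange's). Camera axes: x right, y down, z forward; pixel columns grow to the right and rows downward; lengths in m; the calibration is good to about 2 mm. The wrist camera is an equidistant fisheye: a pixel r from the principal point sees the ray r / f radians off the axis. A picture is of the moment at which its call begins: read the wrist's pose just before it. camera_model takes no time and is no camera call.
- r.close_job(): hands the job in, once; it reports no verdict.
The state is a dict: "time_s": time; "joints": joint angles; "qd": joint speeds; "joint_torque": joint torques, N m; "tcp_pos": TCP position; "eef_rot": TCP orientation; "contact_force": force on the tool from outside, world axes, zero at the start; "moment": the same for the moment, N m; "gripper_width": finger opening in m.
Only numpy, scipy, OpenCV 4.12 (cv2) and the standard library are available. Lean on these libraries where they do the work, as an engineer would, in place of code of your own. Each camera call takes 0.05 s, during which the arm holds its last target.

## Working session

There is one attempt and no reset: what is moved stays moved. The work goes in short steps, Python scripts to look and compute and a tool call to move; the robot and the scene stay as the last step left them, time stands still between calls to the robot, and variables do not carry over. Pictures are saved under pics/ and viewed, and the job is handed in when it is done.

Besides the shell and the picture viewer there is one more tool, called after "Call:" in YAML: its name, and indented under it one key for each argument. carry_out: Moves the arm, as the interface text tells. Its arguments: {"type":"object","properties":{"plan":{"type":"array"},"fingers":{"type":"number"},"force":{"type":"number"}},"required":["plan"]}

```bash
ls; mkdir -p pics
python3 - <<'E'
from plant import r
import cv2
print(r.get_state())
for n in ["side","top","wrist"]:
    im=r.capture(n); cv2.imwrite(f"pics/{n}0.png",im[:,:,::-1]); m=r.camera_model(n); print(n,m)
print(r.grasp_offset)
E
```

```text
pics
{'time_s': 0.0, 'joints': array([ 9.03025178e+01,  2.05925117e+01,  6.33563870e-01, -2.01698200e-02,
       -7.01360819e+01, -1.65063790e+01]), 'qd': array([-0.02330715, -0.0439756 , -0.00922973,  0.07779123,  0.05742752,
        0.06448875]), 'joint_torque': array([ 2.82479086e-04, -5.82724750e+01,  2.93055439e+01,  6.99741125e+00,
        6.92023285e-03, -1.56121405e-04]), 'tcp_pos': array([0.18825764, 0.64770229, 0.22560879]), 'eef_rot': array([ 1.79903499e+02, -8.82329084e-03, -1.62107229e+01]), 'contact_force': array([ 0.26009688, -0.47735513, -0.44350425]), 'moment': array([ 0.00353645, -0.04832565,  0.02537239]), 'gripper_width': 0.08749401721212212}
side {'fov_y': 43.104309171596796, 'cx': 313.99988606821, 'cy': 243.26723941368334, 'R': array([[ 0.81687077, -0.57656118,  0.01730196],
       [-0.33952053, -0.5048481 , -0.79363355],
       [ 0.46631315,  0.64242167, -0.60815001]]), 't': array([-0.43487227,  0.32536215,  1.08417365])}
top {'fov_y': 55.64205277438995, 'cx': 311.18101385671036, 'cy': 252.68881483109536, 'R': array([[ 0.02566139, -0.99943601, -0.02166011],
       [-0.9968429 , -0.02395422, -0.07569954],
       [ 0.075138  ,  0.02353428, -0.99689539]]), 't': array([0.00674966, 0.52417706, 1.183206  ])}
wrist {'fov_y': 65.70646984690485, 'cx': 318.70874513853425, 'cy': 240.38687464304837, 'mount': array([[ 4.15494877e-04, -9.54416227e-01, -2.98478631e-01,
         8.09839100e-02],
       [ 9.99998445e-01, -1.15054195e-04,  1.75993778e-03,
        -4.09426235e-04],
       [-1.71405440e-03, -2.98478898e-01,  9.54414695e-01,
        -1.57778747e-01],
       [ 0.00000000e+00,  0.00000000e+00,  0.00000000e+00,
         1.00000000e+00]])}
-0.0188
```

View pics/side0.png

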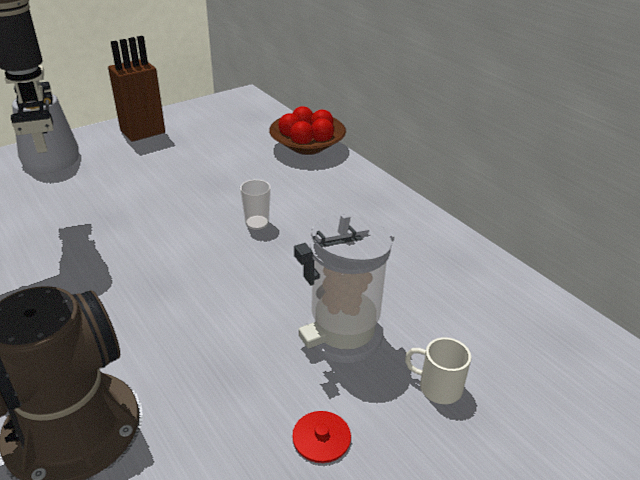

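View pics/top0.png

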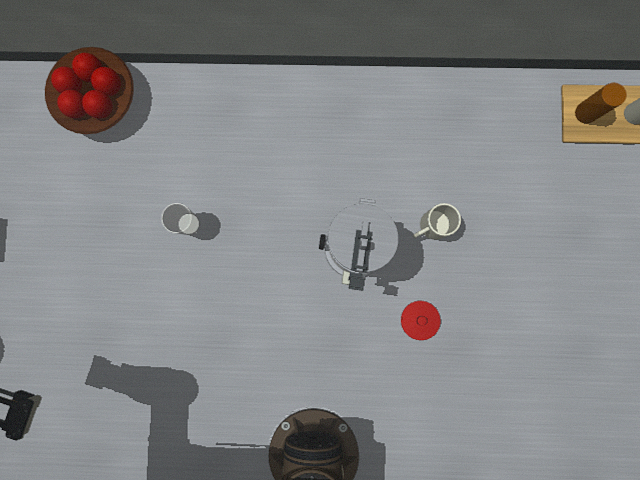

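View pics/wrist0.png

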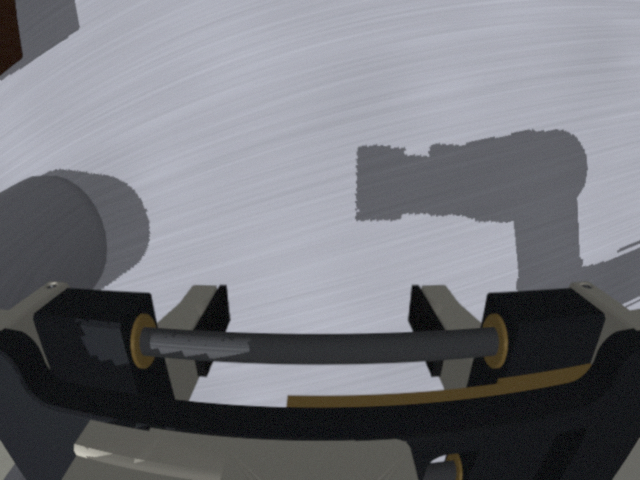

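The dispenser is in the top view at about (363,238), keeper at (356,283), hinge at (367,201). The mug is at (444,220), the cup at (178,218) and the silicone lid at (421,320). I'll zoom in on the dispenser.

Run:
```python
import cv2
a=cv2.imread("pics/top0.png")[190:300,310:415]; cv2.imwrite("pics/topz.png",cv2.resize(a,None,fx=5.4,fy=5.4,interpolation=cv2.INTER_CUBIC))
a=cv2.imread("pics/side0.png")[205:295,285:405]; cv2.imwrite("pics/sidez.png",cv2.resize(a,None,fx=6.5,fy=6.5,interpolation=cv2.INTER_CUBIC))
```

```text
(no output)
```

View pics/topz.png

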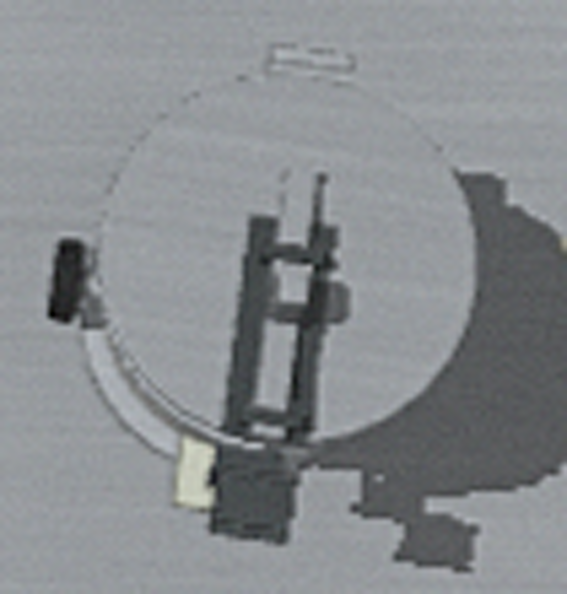

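View pics/sidez.png

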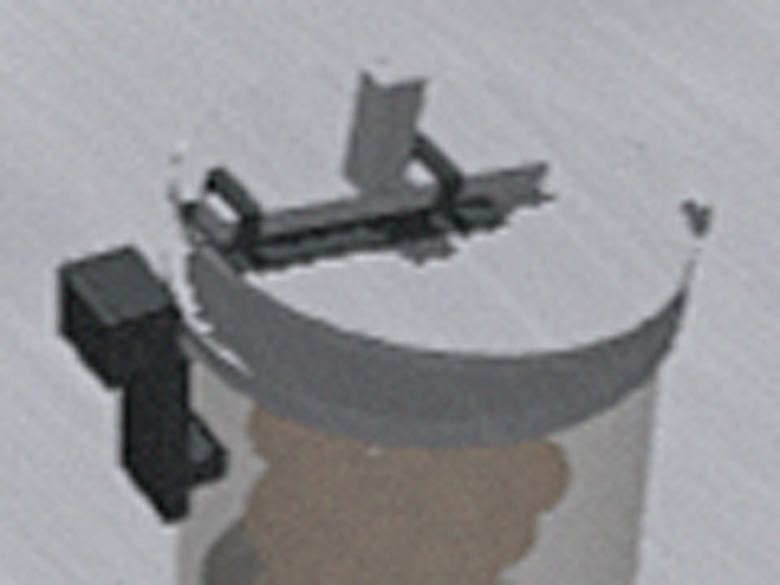

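```bash
cat > h.py <<'E'
import numpy as np
from plant import r
from scipy.spatial.transform import Rotation as Ro
def f(m): return 240/np.tan(np.radians(m["fov_y"]/2))
def ray(n,u,v,st=None):
    m=r.camera_model(n); a=np.array([(u-m["cx"]),(v-m["cy"])])/f(m)
    if n!="wrist":
        R=m["R"]; return -R.T@m["t"], R.T@np.array([a[0],a[1],1.])
    th=np.hypot(*a); d=np.array([*(a/max(th,1e-9)*np.sin(th)),np.cos(th)])
    T=m["mount"]; W=Ro.from_euler("xyz",st["eef_rot"],degrees=True).as_matrix()
    return np.array(st["tcp_pos"])+W@T[:3,3], W@T[:3,:3]@d
def onz(n,u,v,z,st=None):
    c,d=ray(n,u,v,st); return c+d*(z-c[2])/d[2]
def proj(n,X,st=None):
    m=r.camera_model(n); X=np.array(X,float)
    if n!="wrist":
        c=m["R"]@X+m["t"]; return f(m)*c[:2]/c[2]+[m["cx"],m["cy"]]
    T=m["mount"]; W=Ro.from_euler("xyz",st["eef_rot"],degrees=True).as_matrix()
    c=T[:3,:3].T@(W.T@(X-st["tcp_pos"])-T[:3,3]); th=np.arctan2(np.hypot(c[0],c[1]),c[2])
    return f(m)*th*c[:2]/np.hypot(c[0],c[1])+[m["cx"],m["cy"]]
def tri(rs):
    A=0;b=0
    for c,d in rs:
        d=d/np.linalg.norm(d);P=np.eye(3)-np.outer(d,d);A=A+P;b=b+P@c
    X=np.linalg.solve(A,b); return X,[np.linalg.norm(np.cross(X-c,d/np.linalg.norm(d))) for c,d in rs]
E
python3 - <<'E'
from h import *
tz=lambda u,v:(310+u/5.4-.4,190+v/5.4-.4); sz=lambda u,v:(285+u/6.5-.4,205+v/6.5-.4)
print("cam",ray("top",0,0)[0],ray("side",0,0)[0])
P=lambda u,v,z:onz("top",*tz(u,v),z)
print("hinge",P(311,59,.242)); 
for p in [(222,452),(298,462),(288,543),(212,530)]: print("keeper",P(*p,.265))
print("lidc",P(288,258,.26), "rad", np.linalg.norm(P(475,258,.26)-P(101,258,.26))/2)
print("keep tri side cor", [onz("side",*sz(*p),.265) for p in [(60,268),(118,322),(180,300),(128,248)]])
print("tab top side",[onz("side",*sz(*p),.3087) for p in [(362,72),(390,88),(428,75)]])
E
```

```text
cam [ 0.43344525 -0.0085438   1.21935877] [-0.03986285 -0.78296866  0.92508268]
hinge [ 0.623448  -0.1040292  0.242    ]
keeper [ 0.46409239 -0.06988884  0.265     ]
keeper [ 0.46095655 -0.09934484  0.265     ]
keeper [ 0.42958899 -0.09601498  0.265     ]
keeper [ 0.43384357 -0.0666039   0.265     ]
lidc [ 0.54086899 -0.09457279  0.26      ] rad 0.07311869085486641
keep tri side cor [array([ 0.43224247, -0.07181483,  0.265     ]), array([ 0.43200372, -0.10020907,  0.265     ]), array([ 0.45130271, -0.10168855,  0.265     ]), array([ 0.45273712, -0.07476836,  0.265     ])]
tab top side [array([ 0.51794967, -0.09211692,  0.3087    ]), array([ 0.51968474, -0.10241563,  0.3087    ]), array([ 0.53208276, -0.10329708,  0.3087    ])]
```

Call:
carry_out:
  plan:
    - [0.016,-0.035,0.016,0,0,0.009]
    - [0.016,-0.035,0.016,0,0,0.009]
    - [0.016,-0.035,0.016,0,0,0.009]
    - [0.016,-0.035,0.016,0,0,0.009]
    - [0.016,-0.035,0.016,0,0,0.009]
    - [0.016,-0.035,0.016,0,0,0.009]
    - [0.016,-0.035,0.016,0,0,0.009]
    - [0.016,-0.035,0.016,0,0,0.009]
    - [0.016,-0.035,0.016,0,0,0.009]
    - [0.016,-0.035,0.016,0,0,0.009]
    - [0.016,-0.035,0.016,0,0,0.009]
    - [0.016,-0.035,0.016,0,0,0.009]
  fingers: -1

```text
time_s: 1.15
tcp_pos: [0.3735, 0.2233, 0.408]
eef_rot: [179.0, -0.1, -9.2]
contact_force: [1.8, 0.6, 0.1]
gripper_width: 0.0876
```

Call:
carry_out:
  plan:
    - [0.016,-0.035,0.002,0,0,0.006]
    - [0.016,-0.035,0.002,0,0,0.006]
    - [0.016,-0.035,0.002,0,0,0.006]
    - [0.016,-0.035,0.002,0,0,0.006]
    - [0.016,-0.035,0.002,0,0,0.006]
    - [0.016,-0.035,0.002,0,0,0.006]
    - [0.016,-0.035,0.002,0,0,0.006]
    - [0.016,-0.035,0.002,0,0,0.006]
    - [0.014,-0.02,0,0,0,0.003]
    - [0,0,0,0,0,0]
    - [0,0,0,0,0,0]

```text
time_s: 2.07
tcp_pos: [0.5186, -0.1003, 0.4289]
eef_rot: [179.5, -0.4, -6.4]
contact_force: [1.0, 0.4, -0.5]
gripper_width: 0.0874
```

Run:
```python
from h import *
import cv2
st=r.get_state(); print(st["time_s"],st["tcp_pos"],st["eef_rot"],st["contact_force"])
im=r.capture("wrist"); cv2.imwrite("pics/w1.png",im[:,:,::-1])
import pickle; pickle.dump(st,open("st1.pkl","wb"))
```

```text
2.0667 [ 0.51859582 -0.10034083  0.4288553 ] [179.46675713  -0.38409018  -6.39135139] [ 0.98142851  0.39303275 -0.45498256]
```

View pics/w1.png

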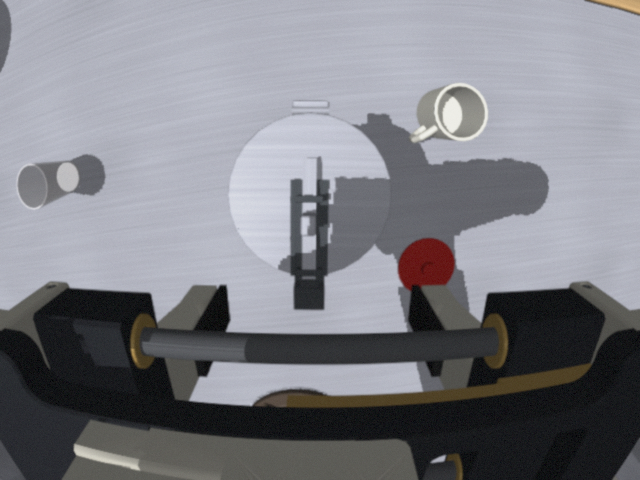

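Run:
```python
from h import *
import cv2,pickle
a=cv2.imread("pics/w1.png")[90:315,215:405]; cv2.imwrite("pics/w1z.png",cv2.resize(a,None,fx=2.65,fy=2.65,interpolation=cv2.INTER_CUBIC))
a=cv2.imread("pics/w1.png")[145:315,270:350]; cv2.imwrite("pics/w1zz.png",cv2.resize(a,None,fx=3.5*1,fy=3.5,interpolation=cv2.INTER_CUBIC))
```

```text
(no output)
```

View pics/w1z.png

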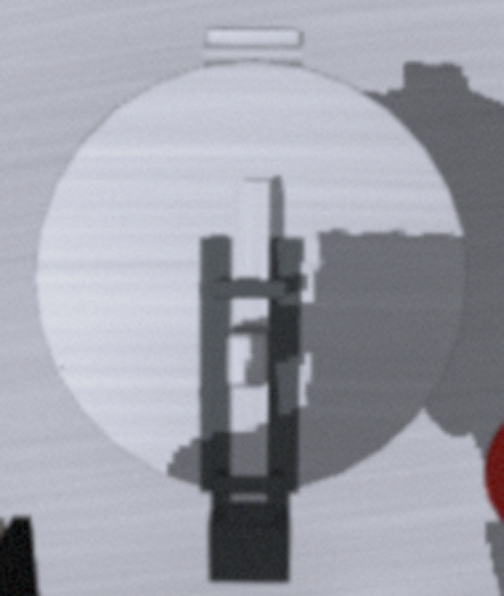

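View pics/w1zz.png

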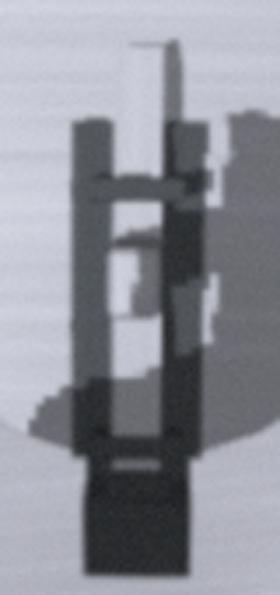

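Run:
```python
from h import *
import pickle
st=pickle.load(open("st1.pkl","rb"))
zz=lambda u,v:(270+u/3.5-.36,145+v/3.5-.36); z=lambda u,v:(215+u/2.65-.3,90+v/2.65-.3)
W=lambda p,h:onz("wrist",*p,h,st).round(4)
print("cam",ray("wrist",0,0,st)[0])
print("tab",W(zz(135,281),.308),W(zz(109,240),.308),W(zz(162,316),.308))
for p in [(85,478),(189,478),(189,574),(85,574)]: print("keeper roof",W(zz(*p),.265))
print("bar rear",W(zz(130,42),.258),W(zz(180,42),.258))
print("bar rear mid, staple mids",W(zz(137,185),.266),W(zz(136,445),.280))
print("rails L",W(zz(73,120),.2565),W(zz(73,455),.266),"R",W(zz(208,120),.2565),W(zz(201,455),.266))
print("hinge",W(z(253,38),.245),W(z(206,38),.245),W(z(301,38),.245))
print("lid",W(z(252,65),.248),W(z(37,277),.259),W(z(464,277),.259),W(z(250,492),.268))
print("proj check")
```

```text
cam [ 0.598302   -0.10737062  0.58716651]
tab [ 0.5265 -0.0942  0.308 ] [ 0.5365 -0.0897  0.308 ] [ 0.5178 -0.0993  0.308 ]
keeper roof [ 0.4627 -0.0723  0.265 ]
keeper roof [ 0.4595 -0.1001  0.265 ]
keeper roof [ 0.4305 -0.097   0.265 ]
keeper roof [ 0.4338 -0.0683  0.265 ]
bar rear [ 0.5757 -0.0979  0.258 ] [ 0.5743 -0.1104  0.258 ]
bar rear mid, staple mids [ 0.5404 -0.0957  0.266 ] [ 0.4766 -0.088   0.28  ]
rails L [ 0.5574 -0.0811  0.2565] [ 0.4701 -0.0701  0.266 ] R [ 0.5535 -0.1153  0.2565] [ 0.4662 -0.104   0.266 ]
hinge [ 0.6227 -0.1061  0.245 ] [ 0.6246 -0.0902  0.245 ] [ 0.6209 -0.1224  0.245 ]
lid [ 0.6132 -0.1047  0.248 ] [ 0.5511 -0.0234  0.259 ] [ 0.5343 -0.1687  0.259 ] [ 0.4683 -0.0873  0.268 ]
proj check
```

The zoomed wrist view shows the tab top's centre at about image (308,225), i.e. (0.5265, -0.0945, 0.308). The keeper roof is at (309,295) and the hinge bar at (310,104). The dispenser yaw comes out at about -6.6°. This agrees with the top and side views within 3 mm. I'll move above the tab with the tool tilted to match the lid.

Call:
carry_out:
  plan:
    - [0.002,0.001,-0.012,0.004,0.0243,-0.0005]
    - [0.002,0.001,-0.016,0.004,0.0243,-0.0005]
    - [0.002,0.001,-0.016,0.004,0.0243,-0.0005]
    - [0.002,0.001,-0.016,0.004,0.0243,-0.0005]
    - [0.002,0.001,-0.016,0.004,0.0243,-0.0005]
    - [0.0015,0.001,-0.016,0.004,0.0243,-0.0005]
    - [0,0,0,0,0,0]
    - [0,0,0,0,0,0]
    - [0,0,0,0,0,0]
  fingers: -0.3

```text
time_s: 2.87
tcp_pos: [0.5281, -0.0876, 0.3229]
eef_rot: [180.0, 9.4, -6.1]
contact_force: [-0.8, 0.2, 0.2]
gripper_width: 0.0571
```

Run:
```python
from h import *
import cv2
st=r.get_state(); print(st["time_s"],st["tcp_pos"],st["eef_rot"],st["contact_force"],st["gripper_width"])
im=r.capture("wrist")[:,:,::-1]; cv2.imwrite("pics/w2.png",im)
p=proj("wrist",[.5265,-.0945,.308],st); q=proj("wrist",st["tcp_pos"],st); print(p,q)
cv2.imwrite("pics/w2z.png",cv2.resize(im[150:400,200:440],None,fx=2.4,fy=2.4,interpolation=cv2.INTER_CUBIC))
im=r.capture("side")[:,:,::-1]
cv2.imwrite("pics/s2z.png",cv2.resize(im[120:300,260:430],None,fx=3.3,fy=3.3,interpolation=cv2.INTER_CUBIC))
```

```text
2.8667 [ 0.52810759 -0.08762457  0.32290944] [179.98086583   9.43674232  -6.11129021] [-0.76649734  0.2489857   0.15483282] 0.057103265041146656
[332.64694526 288.03327193] [318.99330874 304.11061017]
```

View pics/w2z.png

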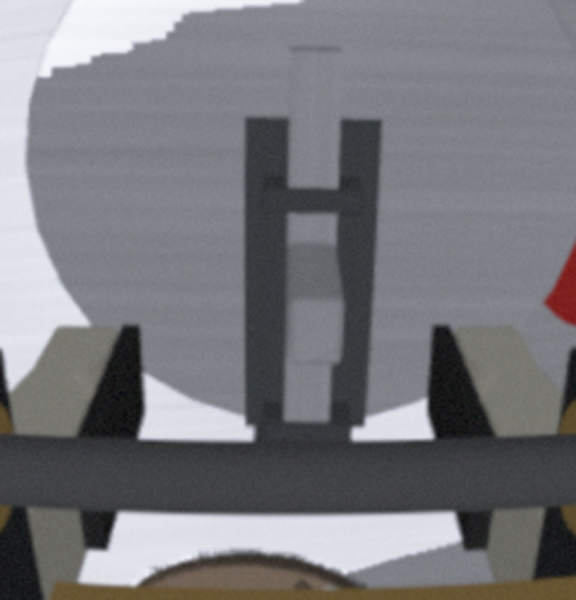

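View pics/s2z.png

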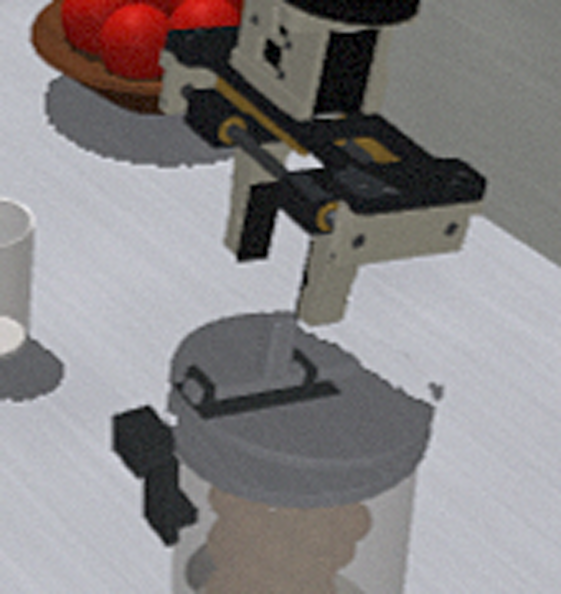

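Run:
```python
from h import *
st=r.get_state(); print(st["time_s"],st["tcp_pos"],st["eef_rot"])
Z=lambda u,v,h:onz("wrist",200+u/2.4-.3,150+v/2.4-.3,h,st).round(4)
for p in [(290,298),(343,298),(340,362),(288,360),(315,329)]: print(Z(*p,.308))
c=Z(315,329,.308); 
# bar width/dir check
print(Z(316,47,.258),Z(306,420,.273))
W=Ro.from_euler("xyz",st["eef_rot"],degrees=True).as_matrix(); print("tab in tool",W.T@(c-st["tcp_pos"]))
```

```text
2.9667 [ 0.52830898 -0.0877839   0.32411312] [179.99853418   9.29989958  -6.11118293]
[ 0.5352 -0.0893  0.308 ]
[ 0.5339 -0.1004  0.308 ]
[ 0.5175 -0.0985  0.308 ]
[ 0.5193 -0.0872  0.308 ]
[ 0.5268 -0.0938  0.308 ]
[ 0.5741 -0.1     0.258 ] [ 0.4728 -0.0876  0.273 ]
tab in tool [0.00175528 0.00614214 0.01604046]
```

The tab measures 16.5 x 11.2 mm at 0.308 m height, which fits the given size. I'll correct laterally by 6 mm, then descend astride it.

Call:
carry_out:
  plan:
    - [0,-0.003,0,-0.001,-0.011,-0.005]
    - [0,-0.003,0,-0.001,-0.011,-0.005]
    - [0,0,0,0,0,0]
    - [-0.001,0,-0.007,0,0,0]
    - [-0.001,0,-0.007,0,0,0]
    - [-0.001,0,-0.007,0,0,0]
    - [-0.001,0,-0.007,0,0,0]
    - [-0.001,0,-0.006,0,0,0]
    - [0,0,0,0,0,0]
    - [0,0,0,0,0,0]

```text
time_s: 3.8
tcp_pos: [0.5222, -0.0949, 0.2905]
eef_rot: [-179.9, 7.4, -6.7]
contact_force: [-0.1, -0.2, 1.3]
gripper_width: 0.0569
```

Run:
```python
from h import *
import cv2
st=r.get_state(); print(st["time_s"],st["tcp_pos"],st["eef_rot"],st["contact_force"],st["gripper_width"])
im=r.capture("wrist")[:,:,::-1]; 
cv2.imwrite("pics/w3z.png",cv2.resize(im[200:400,200:440],None,fx=2.4,fy=2.4,interpolation=cv2.INTER_CUBIC))
im=r.capture("side")[:,:,::-1]
cv2.imwrite("pics/s3z.png",cv2.resize(im[150:300,260:430],None,fx=3.5,fy=3.5,interpolation=cv2.INTER_CUBIC))
```

```text
3.8 [ 0.52215898 -0.09485781  0.29051998] [-179.87956002    7.42583134   -6.73930462] [-0.06380921 -0.19323673  1.26921925] 0.056874671450808476
```

View pics/w3z.png

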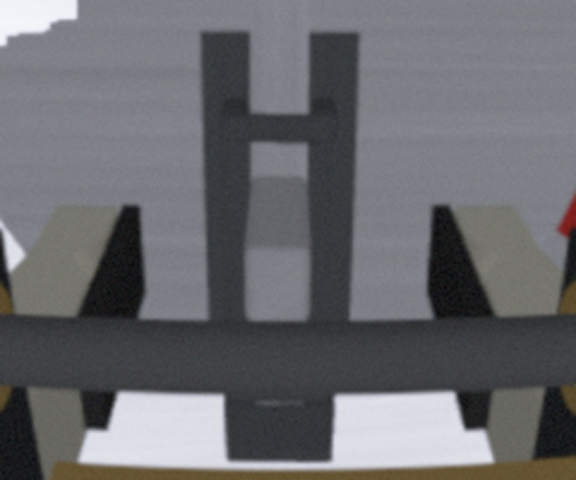

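View pics/s3z.png

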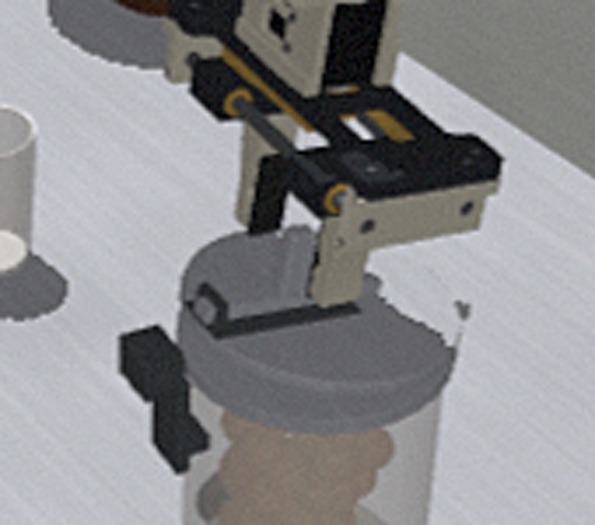

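Call:
carry_out:
  plan:
    - [0,0.001,-0.004,0,0.003,0]
    - [0,0,-0.004,0,0.003,0]
    - [0,0,0,0,0,0]
    - [0,0,0,0,0,0]

```text
time_s: 4.23
tcp_pos: [0.5231, -0.0936, 0.2825]
eef_rot: [-179.9, 7.7, -6.7]
contact_force: [0.6, -0.9, 0.5]
gripper_width: 0.0569
```

Call:
carry_out:
  plan:
    - [0,0,0,0,0,0]
    - [0,0,0,0,0,0]
    - [0,0,0,0,0,0]
    - [0,0,0,0,0,0]
    - [0,0,0,0,0,0]
    - [0,0,0,0,0,0]
    - [0,0,0,0,0,0]
    - [0,0,0,0,0,0]
  fingers: 1
  force: 30

```text
time_s: 4.9
tcp_pos: [0.5234, -0.0935, 0.283]
eef_rot: [-179.9, 7.7, -6.7]
contact_force: [0.5, 0.9, 0.4]
gripper_width: 0.0116
```

Run:
```python
from h import *
import cv2
st=r.get_state(); print(st)
im=r.capture("wrist")[:,:,::-1]; 
cv2.imwrite("pics/w4z.png",cv2.resize(im[200:400,200:440],None,fx=2.4,fy=2.4,interpolation=cv2.INTER_CUBIC))
im=r.capture("side")[:,:,::-1]
cv2.imwrite("pics/s4z.png",cv2.resize(im[150:300,260:430],None,fx=3.5,fy=3.5,interpolation=cv2.INTER_CUBIC))
```

```text
{'time_s': 4.9, 'joints': array([  9.31870039,  10.11269894,  -5.68580503,  -2.24443585,
       -81.553913  ,  74.41353408]), 'qd': array([-0.07528823,  0.03154581, -0.01313448, -0.15516703,  0.04876819,
       -0.0490935 ]), 'joint_torque': array([ -0.67392597, -43.97788167,  29.43605483,   7.45266572,
        -0.38271767,   0.09653746]), 'tcp_pos': array([ 0.52341943, -0.09348688,  0.28295193]), 'eef_rot': array([-179.8911133 ,    7.67163854,   -6.73282383]), 'contact_force': array([0.47610117, 0.89837106, 0.38746185]), 'moment': array([ 0.08524465, -0.42035556, -0.128633  ]), 'gripper_width': 0.011556041134478185}
```

View pics/w4z.png

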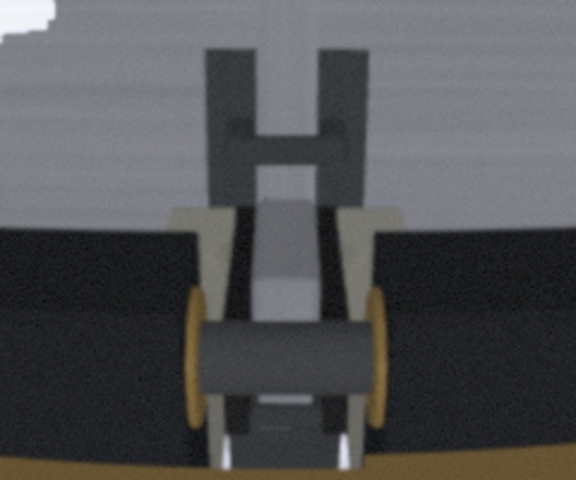

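View pics/s4z.png

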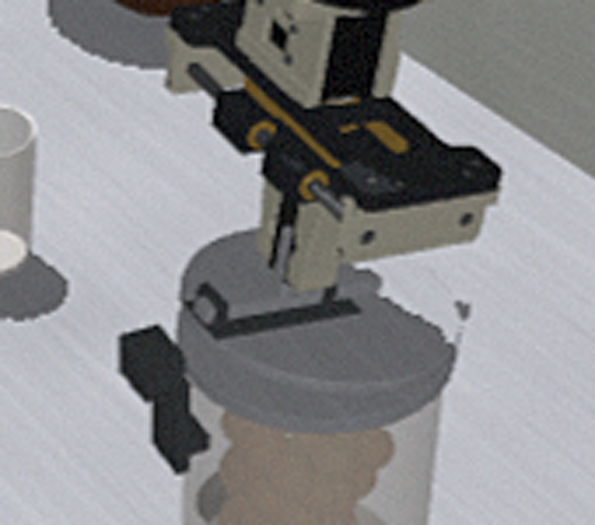

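Call:
carry_out:
  plan:
    - [-0.0007,0.0001,-0.002,-0.0023,-0.02,0]
    - [-0.0007,0.0001,-0.002,-0.0023,-0.02,0]
    - [-0.0007,0.0001,-0.002,-0.0023,-0.02,0]
    - [-0.0007,0.0001,-0.002,-0.0023,-0.02,0]
    - [0,0,0,0,0,0]

```text
time_s: 5.42
tcp_pos: [0.5209, -0.0932, 0.2759]
eef_rot: [-179.9, 2.8, -6.7]
contact_force: [2.6, -0.1, -0.1]
gripper_width: 0.0119
```

Run:
```python
from h import *
import cv2
st=r.get_state(); print(st["tcp_pos"],st["contact_force"],st["moment"],st["joint_torque"])
im=r.capture("wrist")[:,:,::-1]; 
cv2.imwrite("pics/w5z.png",cv2.resize(im[200:400,200:440],None,fx=2.4,fy=2.4,interpolation=cv2.INTER_CUBIC))
im=r.capture("side")[:,:,::-1]
cv2.imwrite("pics/s5z.png",cv2.resize(im[150:300,260:430],None,fx=3.5,fy=3.5,interpolation=cv2.INTER_CUBIC))
st=r.get_state(); print(st["tcp_pos"],st["contact_force"],st["moment"])
```

```text
[ 0.5209098  -0.0931567   0.27590942] [ 2.64504681 -0.13786615 -0.13225594] [ 0.013819   -0.53512821 -0.06663946] [-1.50453807e-01 -4.02745628e+01  2.89606941e+01  7.05206439e+00
 -6.46958384e-02 -1.59100292e-02]
[ 0.52102617 -0.09319713  0.27598881] [-0.73654162  1.10813949  2.62290677] [ 0.38678424  0.6515081  -0.09748381]
```

View pics/w5z.png

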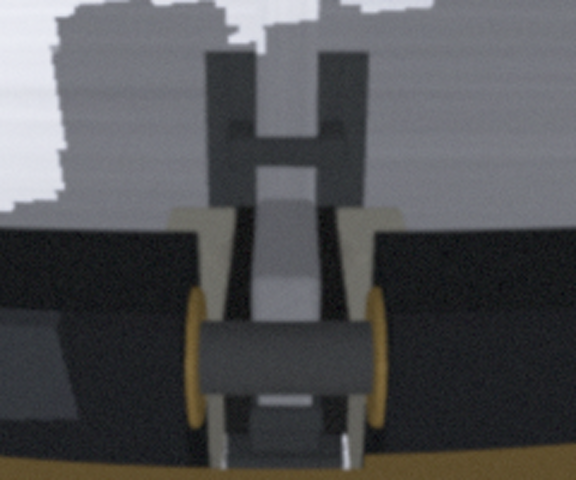

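View pics/s5z.png

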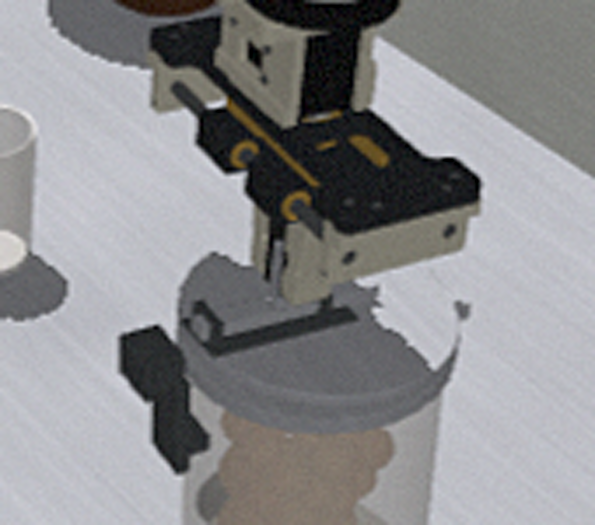

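Call:
carry_out:
  plan:
    - [-0.0006,0.0001,-0.002,-0.0023,-0.018,0]
    - [-0.0004,0.0001,-0.0015,-0.0015,-0.013,0]
    - [0,0,0,0,0,0]
    - [0,0,0,0,0,0]
    - [0,0,0,0,0,0]

```text
time_s: 5.93
tcp_pos: [0.5205, -0.0931, 0.2728]
eef_rot: [-180.0, 1.1, -6.7]
contact_force: [0.4, -0.1, 1.4]
gripper_width: 0.0118
```

```bash
cat > s.py <<'E'
from h import *
import cv2,sys
n=sys.argv[1]
def p():
    s=r.get_state(); print(round(s["time_s"],2),s["tcp_pos"].round(4),s["eef_rot"].round(2),"F",s["contact_force"].round(1),"M",s["moment"].round(2),s["gripper_width"].round(4))
p()
im=r.capture("wrist")[:,:,::-1]; cv2.imwrite(f"pics/w{n}.png",cv2.resize(im[200:400,200:440],None,fx=2.4,fy=2.4,interpolation=cv2.INTER_CUBIC))
p()
im=r.capture("side")[:,:,::-1]; cv2.imwrite(f"pics/s{n}.png",cv2.resize(im[205:295,285:405],None,fx=6,fy=6,interpolation=cv2.INTER_CUBIC))
p()
E
python3 s.py 6
```

```text
Traceback (most recent call last):
  File "s.py", line 6, in <module>
    p()
    ~^^
  File "s.py", line 5, in p
    s=r.get_state(); print(round(s["time_s"],2),s["tcp_pos"].round(4),s["eef_rot"].round(2),"F",s["contact_force"].round(1),"M",s["moment"].round(2),s["gripper_width"].round(4))
                                                                                                                                                     ^^^^^^^^^^^^^^^^^^^^^^^^
AttributeError: 'float' object has no attribute 'round'
```

```bash
sed -i 's/s\["gripper_width"\].round(4)/round(s["gripper_width"],4)/' s.py; python3 s.py 6
```

```text
5.93 [ 0.5205 -0.0931  0.2728] [-179.96    1.06   -6.73] F [ 0.4 -0.1  1.4] M [ 0.2   0.29 -0.03] 0.0118
5.98 [ 0.5205 -0.0931  0.2728] [-179.96    1.07   -6.74] F [0.1 0.6 1.7] M [ 0.23  0.34 -0.07] 0.0116
6.03 [ 0.5205 -0.0931  0.2727] [-179.96    1.08   -6.74] F [0.4 0.4 2.1] M [ 0.26  0.32 -0.06] 0.0116
```

View pics/s6.png

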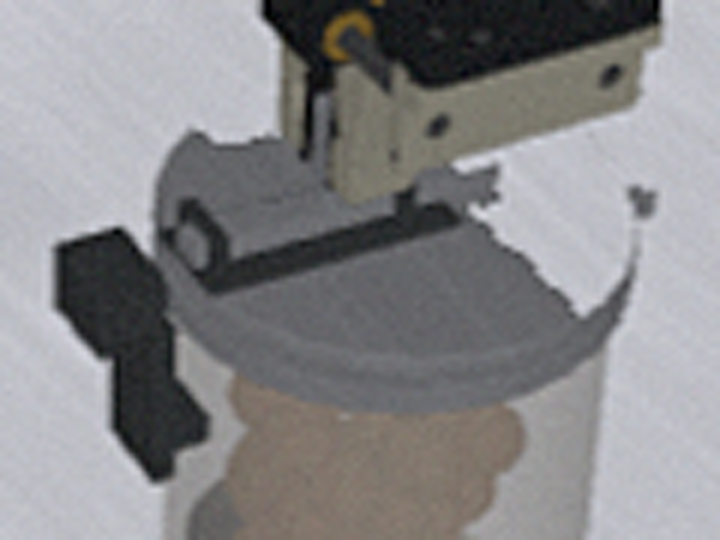

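View pics/w6.png

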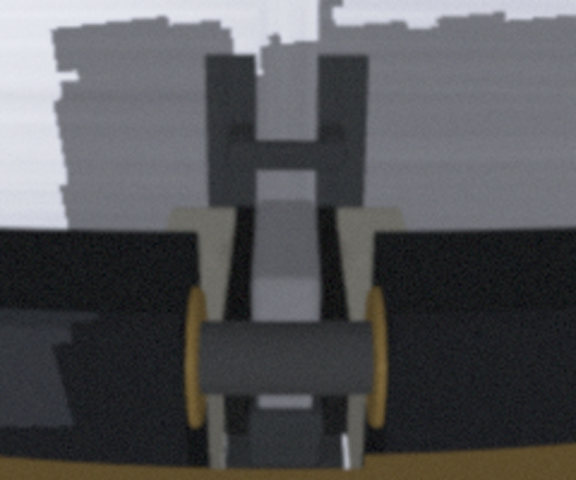

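Call:
carry_out:
  plan:
    - [-0.0003,0,-0.001,-0.0012,-0.01,0]
    - [0,0,0,0,0,0]
    - [0,0,0,0,0,0]
    - [0,0,0,0,0,0]

```text
time_s: 6.37
tcp_pos: [0.5203, -0.0931, 0.2716]
eef_rot: [-180.0, 0.5, -6.7]
contact_force: [0.1, 0.5, 2.3]
gripper_width: 0.0118
```

```bash
python3 -c "
from plant import r
print(r.get_state()['joint_torque'].round(2))"; python3 s.py 7
```

```text
[ -0.31 -36.49  28.88   6.93   0.43   0.08]
6.37 [ 0.5203 -0.0931  0.2716] [-179.96    0.47   -6.74] F [0.1 0.5 2.3] M [ 0.28  0.39 -0.09] 0.0118
6.42 [ 0.5203 -0.0931  0.2717] [-179.97    0.47   -6.74] F [-1.2  0.5  1.9] M [ 0.29  0.43 -0.09] 0.012
6.47 [ 0.5203 -0.0931  0.2716] [-179.97    0.48   -6.74] F [0.2 1.9 2.8] M [ 0.36  0.5  -0.07] 0.0117
```

View pics/s7.png

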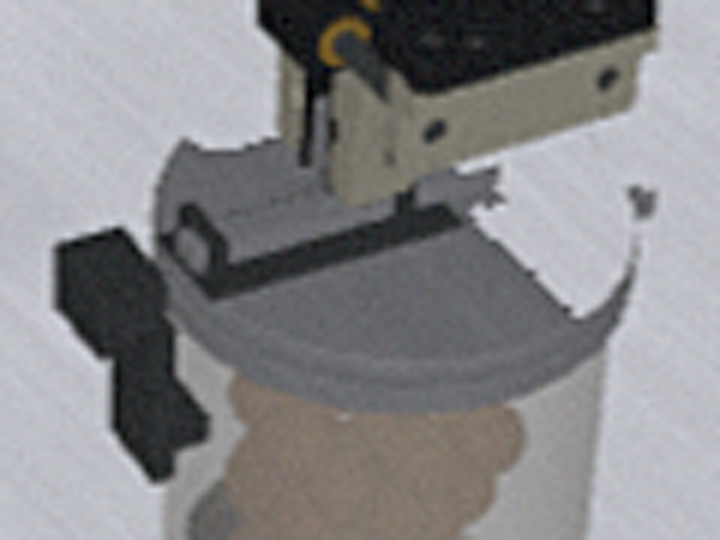

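Call:
carry_out:
  plan:
    - [-0.0002,0,-0.001,-0.001,-0.008,0]
    - [0,0,0,0,0,0]
    - [0,0,0,0,0,0]
    - [0,0,0,0,0,0]

```text
time_s: 6.8
tcp_pos: [0.5203, -0.0931, 0.2708]
eef_rot: [-180.0, -0.1, -6.7]
contact_force: [0.5, 0.5, 3.0]
gripper_width: 0.0117
```

```bash
python3 -c "
from plant import r
print(r.get_state()['joint_torque'].round(2))"; python3 s.py 8
```

```text
[ -0.33 -35.97  28.79   6.9    0.43   0.08]
6.8 [ 0.5203 -0.0931  0.2708] [-1.7997e+02 -6.0000e-02 -6.7400e+00] F [0.5 0.5 3. ] M [ 0.33  0.41 -0.12] 0.0117
6.85 [ 0.5202 -0.0931  0.2708] [-1.7997e+02 -5.0000e-02 -6.7400e+00] F [-0.8  1.   3. ] M [ 0.32  0.41 -0.11] 0.0114
6.9 [ 0.5203 -0.0931  0.2708] [-1.7997e+02 -5.0000e-02 -6.7400e+00] F [0.2 1.3 2.8] M [ 0.38  0.48 -0.07] 0.0119
```

View pics/s8.png

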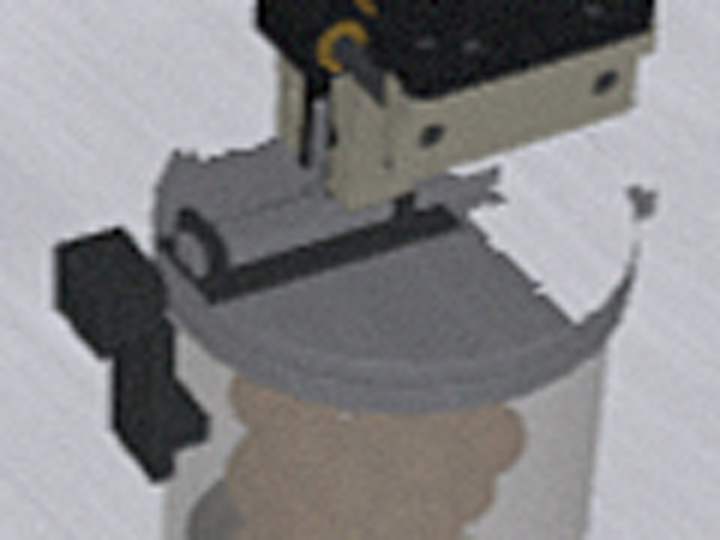

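View pics/w8.png

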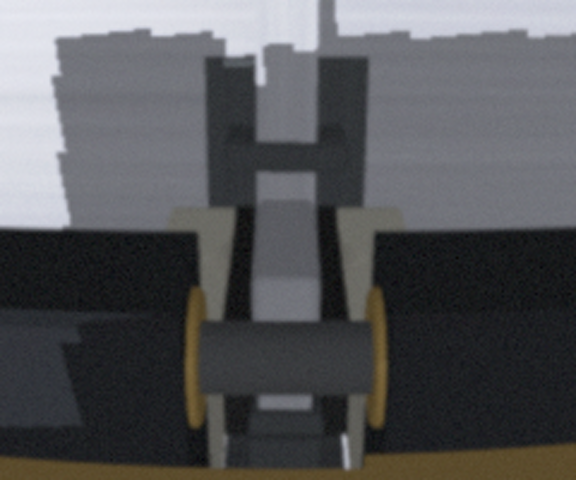

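Call:
carry_out:
  plan:
    - [0,0,-0.0008,-0.0005,-0.005,0]
    - [0,0,0,0,0,0]
    - [0,0,0,0,0,0]
    - [0,0,0,0,0,0]

```text
time_s: 7.23
tcp_pos: [0.5203, -0.0931, 0.2701]
eef_rot: [-180.0, -0.4, -6.7]
contact_force: [-1.7, 1.0, 3.9]
gripper_width: 0.0117
```

Call:
carry_out:
  plan:
    - [0,0,-0.0006,0,0,0]
    - [0,0,0,0,0,0]
    - [0,0,0,0,0,0]
    - [0,0,0,0,0,0]

```text
time_s: 7.57
tcp_pos: [0.5203, -0.0931, 0.2699]
eef_rot: [-180.0, -0.4, -6.7]
contact_force: [-1.4, 0.6, 3.0]
gripper_width: 0.0119
```

```bash
python3 -c "
from plant import r
print(r.get_state()['joint_torque'].round(2))"; python3 s.py 9
```

```text
[ -0.46 -34.79  28.5    6.87   0.66   0.09]
7.57 [ 0.5203 -0.0931  0.2699] [-179.96   -0.4    -6.73] F [-1.4  0.6  3. ] M [ 0.47  0.65 -0.11] 0.0119
7.62 [ 0.5203 -0.0931  0.2699] [-179.96   -0.4    -6.73] F [-0.8  1.   4.3] M [ 0.51  0.66 -0.1 ] 0.0118
7.67 [ 0.5203 -0.0931  0.2699] [-179.96   -0.4    -6.74] F [-1.7  1.9  4.9] M [ 0.5   0.72 -0.08] 0.0116
```

View pics/s9.png

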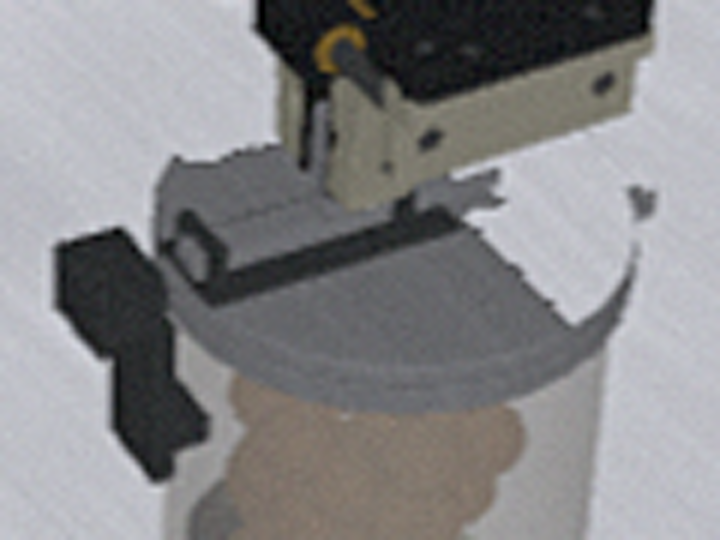

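Call:
carry_out:
  plan:
    - [0,0,-0.001,0,0,0]
    - [0,0,-0.0005,0,0,0]

```text
time_s: 7.83
tcp_pos: [0.5209, -0.0932, 0.2692]
eef_rot: [-180.0, -0.5, -6.7]
contact_force: [-1.3, 2.1, 6.3]
gripper_width: 0.0117
```

Call:
carry_out:
  plan:
    - [0,0,-0.001,0,0,0]
    - [0,0,-0.0005,0,0,0]

```text
time_s: 8.0
tcp_pos: [0.5219, -0.0933, 0.2692]
eef_rot: [-180.0, -0.7, -6.7]
contact_force: [-2.7, 1.4, 5.8]
gripper_width: 0.0121
```

```bash
python3 -c "
from plant import r
print(r.get_state()['joint_torque'].round(2))"; python3 s.py 10
```

```text
[ -0.5  -34.01  28.26   6.82   0.84   0.11]
8.0 [ 0.5219 -0.0933  0.2692] [-179.97   -0.66   -6.7 ] F [-2.7  1.4  5.8] M [ 0.57  0.89 -0.09] 0.0121
8.05 [ 0.5219 -0.0933  0.2692] [-179.97   -0.67   -6.7 ] F [-1.2  1.9  6.4] M [ 0.52  0.71 -0.09] 0.0119
8.1 [ 0.5219 -0.0933  0.2692] [-179.97   -0.66   -6.7 ] F [-0.4  2.1  7.5] M [ 0.6   0.74 -0.14] 0.0119
```

View pics/s10.png

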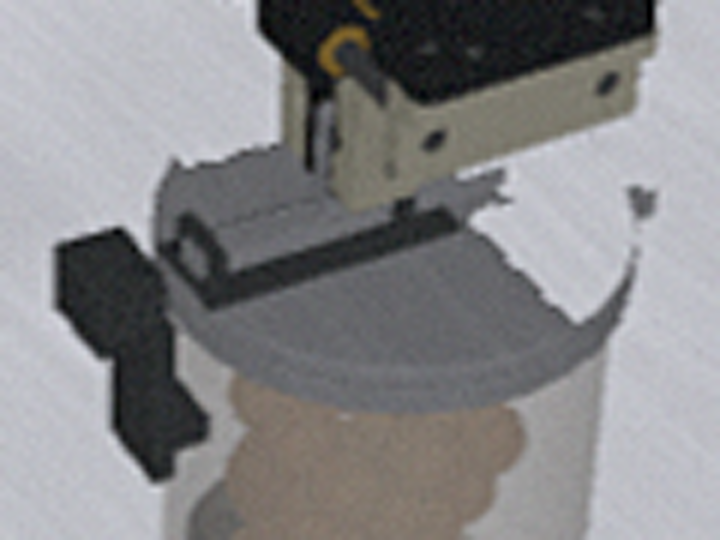

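View pics/w10.png

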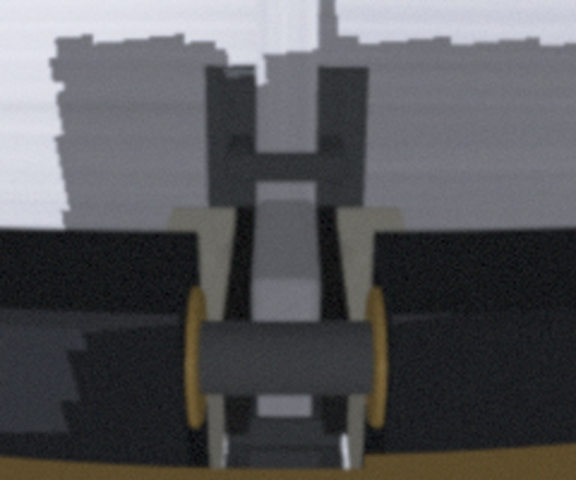

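Call:
carry_out:
  plan:
    - [-0.0005,0,-0.001,0,0,0]
    - [-0.0005,0,-0.001,0,0,0]
    - [-0.0005,0,-0.001,0,0,0]

```text
time_s: 8.35
tcp_pos: [0.5224, -0.0934, 0.2692]
eef_rot: [-180.0, -1.0, -6.7]
contact_force: [-1.9, 1.7, 9.8]
gripper_width: 0.0118
```

```bash
python3 s.py 11
python3 - <<'E'
import cv2,numpy as np
a=[cv2.imread(f"pics/s{i}.png")[80:330,20:320] for i in (8,10,11)]
cv2.imwrite("pics/cmp.png",np.hstack(a)[:, :, :])
E
```

```text
8.35 [ 0.5224 -0.0934  0.2692] [-179.96   -1.     -6.65] F [-1.9  1.7  9.8] M [ 0.81  1.01 -0.13] 0.0118
8.4 [ 0.5225 -0.0934  0.2692] [-179.96   -1.01   -6.66] F [-1.4  2.7  8.4] M [ 0.86  0.87 -0.11] 0.0119
8.45 [ 0.5224 -0.0934  0.2692] [-179.96   -1.     -6.66] F [-0.4  1.8  8. ] M [ 0.81  0.94 -0.13] 0.0121
```

View pics/cmp.png

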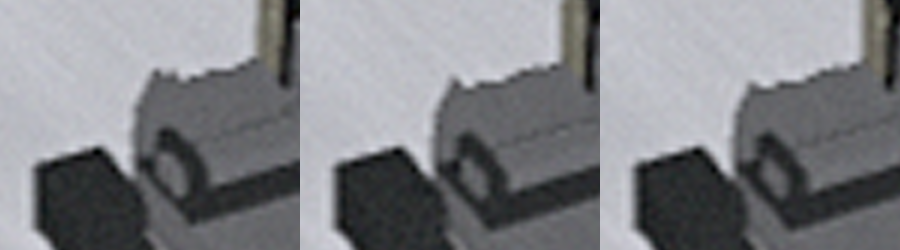

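The lid is down: z holds at 0.2692 under further pressing, and the side view no longer changes. I'll slide the bolt forward in small pieces with a slight downward bias.

Call:
carry_out:
  plan:
    - [-0.002,0.0002,-0.0004,0,0,0]
    - [-0.002,0.0002,-0.0004,0,0,0]
    - [-0.002,0.0002,-0.0004,0,0,0]
    - [-0.002,0.0002,-0.0004,0,0,0]

```text
time_s: 8.78
tcp_pos: [0.5175, -0.0928, 0.2693]
eef_rot: [-180.0, -1.4, -6.6]
contact_force: [3.0, 1.3, 5.7]
gripper_width: 0.0115
```

```bash
python3 s.py 12
```

```text
8.78 [ 0.5175 -0.0928  0.2693] [-179.95   -1.42   -6.63] F [3.  1.3 5.7] M [ 0.29 -0.43 -0.12] 0.0115
8.83 [ 0.5172 -0.0927  0.2693] [-179.94   -1.41   -6.63] F [1.1 0.8 4.7] M [ 0.22 -0.24 -0.13] 0.0117
8.88 [ 0.5172 -0.0927  0.2693] [-179.95   -1.4    -6.63] F [1.  1.  5.6] M [ 0.32 -0.16 -0.11] 0.0117
```

View pics/s12.png

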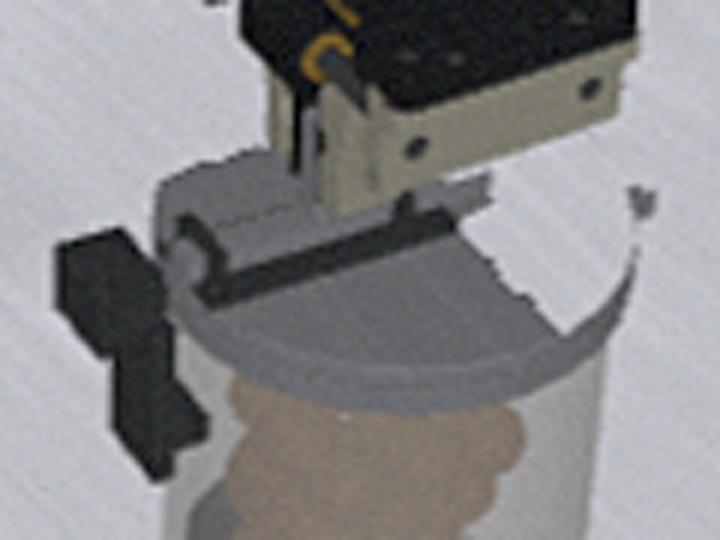

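View pics/w12.png

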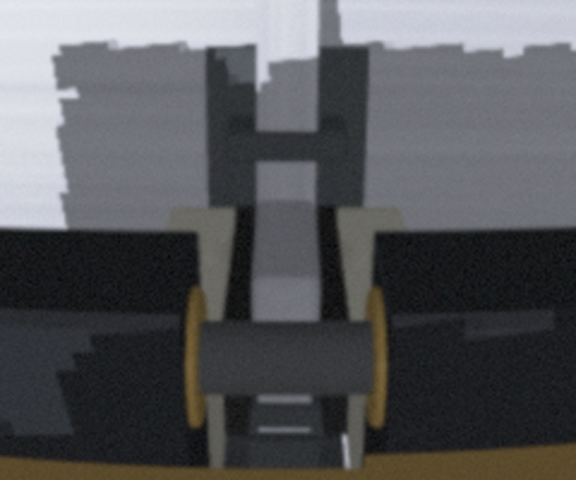

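Call:
carry_out:
  plan:
    - [-0.002,0.0002,-0.0008,0,0,0]
    - [-0.002,0.0002,-0.0008,0,0,0]
    - [-0.002,0.0002,-0.0008,0,0,0]
    - [-0.002,0.0002,-0.0008,0,0,0]

```text
time_s: 9.22
tcp_pos: [0.5127, -0.0922, 0.2692]
eef_rot: [-180.0, -1.9, -6.6]
contact_force: [2.4, -0.3, 6.3]
gripper_width: 0.0118
```

Call:
carry_out:
  plan:
    - [-0.0015,0.0002,-0.0006,0,0,0]
    - [-0.0015,0.0002,-0.0006,0,0,0]

```text
time_s: 9.38
tcp_pos: [0.511, -0.0919, 0.2692]
eef_rot: [-180.0, -2.1, -6.5]
contact_force: [1.7, 0.4, 6.4]
gripper_width: 0.0119
```

```bash
python3 s.py 13
```

```text
9.38 [ 0.511  -0.0919  0.2692] [-179.96   -2.12   -6.55] F [1.7 0.4 6.4] M [ 0.04 -0.34 -0.13] 0.0119
9.43 [ 0.5108 -0.0919  0.2692] [-179.95   -2.12   -6.55] F [2.  0.2 5.6] M [ 0.15 -0.28 -0.16] 0.0117
9.48 [ 0.5108 -0.0919  0.2692] [-179.95   -2.11   -6.55] F [0.5 0.3 6.9] M [ 0.29 -0.07 -0.1 ] 0.0119
```

View pics/s13.png

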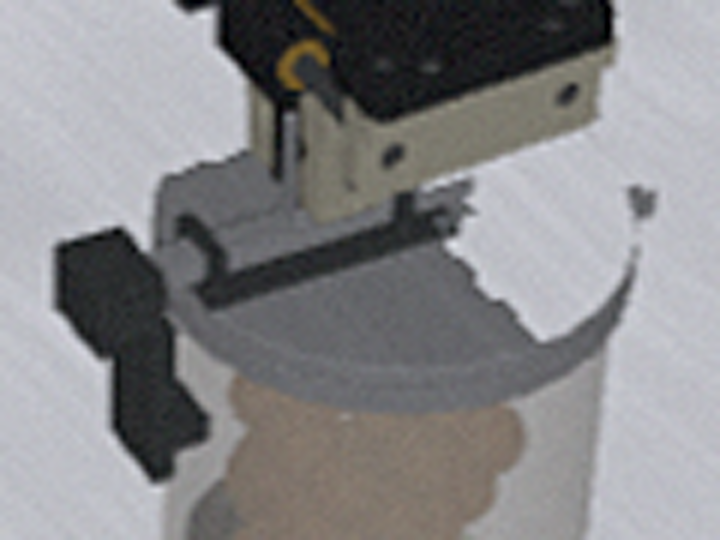

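Call:
carry_out:
  plan:
    - [-0.0015,0.0002,-0.0008,0,0.002,0]
    - [-0.0015,0.0002,-0.0008,0,0.002,0]
    - [-0.0015,0.0002,-0.0008,0,0.002,0]
    - [-0.0015,0.0002,-0.0008,0,0.002,0]

```text
time_s: 9.82
tcp_pos: [0.5081, -0.0916, 0.2692]
eef_rot: [180.0, -2.1, -6.5]
contact_force: [1.7, -0.1, 7.9]
gripper_width: 0.0122
```

Call:
carry_out:
  plan:
    - [-0.0015,0.0002,-0.0008,0,0.002,0]
    - [-0.0015,0.0002,-0.0008,0,0.002,0]
    - [-0.0015,0.0002,-0.0008,0,0.002,0]

```text
time_s: 10.07
tcp_pos: [0.5061, -0.0913, 0.2692]
eef_rot: [179.9, -2.2, -6.5]
contact_force: [1.5, 0.4, 7.3]
gripper_width: 0.0114
```

```bash
python3 s.py 14
```

```text
10.07 [ 0.5061 -0.0913  0.2692] [179.93  -2.17  -6.48] F [1.5 0.4 7.3] M [ 0.16 -0.37 -0.11] 0.0114
10.12 [ 0.5059 -0.0913  0.2692] [179.93  -2.17  -6.48] F [1.6 0.4 6.9] M [ 0.16 -0.26 -0.12] 0.0119
10.17 [ 0.506  -0.0913  0.2692] [179.93  -2.16  -6.48] F [1.4 0.4 7.6] M [ 0.29 -0.22 -0.14] 0.0121
```

View pics/s14.png

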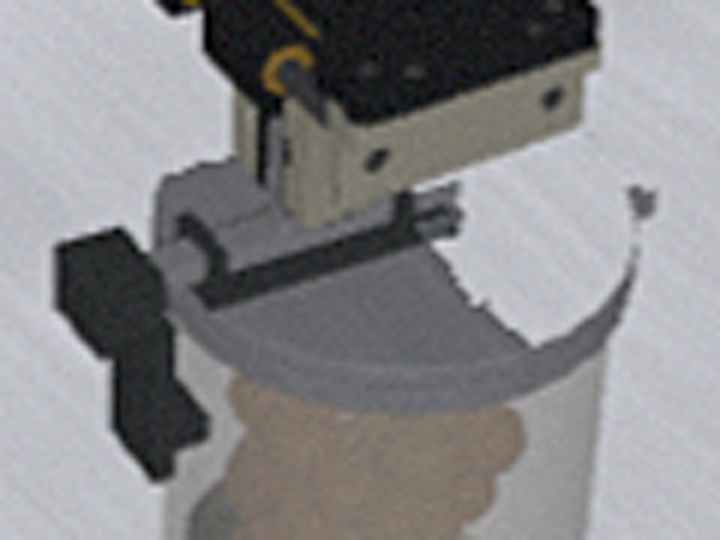

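View pics/w14.png

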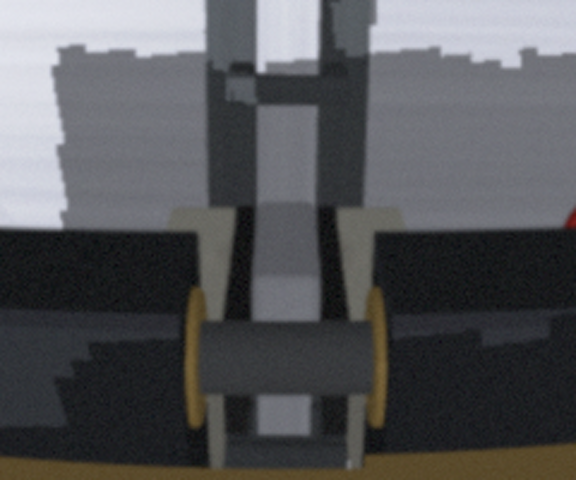

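Call:
carry_out:
  plan:
    - [-0.0018,0.0002,-0.0007,0,0.002,0]
    - [-0.0018,0.0002,-0.0007,0,0.002,0]
    - [-0.0018,0.0002,-0.0007,0,0.002,0]
    - [-0.0018,0.0002,-0.0007,0,0.002,0]

```text
time_s: 10.5
tcp_pos: [0.5019, -0.0908, 0.2692]
eef_rot: [179.9, -2.2, -6.5]
contact_force: [1.2, 0.4, 6.1]
gripper_width: 0.0117
```

Call:
carry_out:
  plan:
    - [-0.0018,0.0002,-0.0007,0,0.002,0]
    - [-0.0018,0.0002,-0.0007,0,0.002,0]
    - [-0.0018,0.0002,-0.0007,0,0.002,0]
    - [-0.0018,0.0002,-0.0007,0,0.002,0]

```text
time_s: 10.83
tcp_pos: [0.4977, -0.0903, 0.2692]
eef_rot: [179.8, -2.2, -6.4]
contact_force: [2.5, 0.3, 6.2]
gripper_width: 0.0117
```

```bash
python3 s.py 15
```

```text
10.83 [ 0.4977 -0.0903  0.2692] [179.84  -2.17  -6.44] F [2.5 0.3 6.2] M [ 0.22 -0.43 -0.18] 0.0117
10.88 [ 0.4976 -0.0903  0.2692] [179.85  -2.16  -6.44] F [2.1 0.5 6.7] M [ 0.31 -0.23 -0.16] 0.0117
10.93 [ 0.4976 -0.0903  0.2692] [179.85  -2.16  -6.44] F [1.5 0.1 7.2] M [ 0.33 -0.15 -0.13] 0.0115
```

View pics/s15.png

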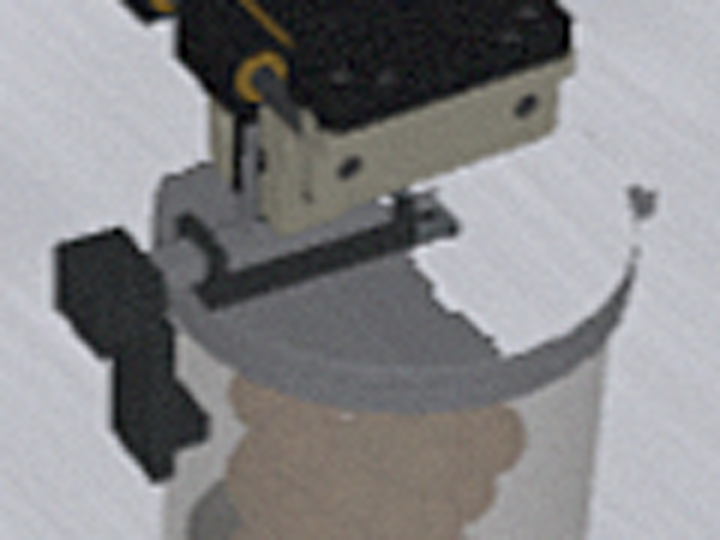

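Call:
carry_out:
  plan:
    - [-0.0015,0.0002,-0.0007,0,0.002,0]
    - [-0.0015,0.0002,-0.0007,0,0.002,0]
    - [-0.0015,0.0002,-0.0007,0,0.002,0]
    - [-0.0015,0.0002,-0.0007,0,0.002,0]

```text
time_s: 11.27
tcp_pos: [0.4947, -0.0899, 0.2692]
eef_rot: [179.8, -2.2, -6.4]
contact_force: [2.1, 0.1, 6.2]
gripper_width: 0.0115
```

Call:
carry_out:
  plan:
    - [-0.0015,0.0002,-0.0007,0,0.002,0]
    - [-0.0015,0.0002,-0.0007,0,0.002,0]

```text
time_s: 11.43
tcp_pos: [0.4932, -0.0897, 0.2692]
eef_rot: [179.8, -2.2, -6.4]
contact_force: [2.1, 0.1, 6.3]
gripper_width: 0.0119
```

Call:
carry_out:
  plan:
    - [-0.0015,0.0002,-0.0007,0,0.002,0]
    - [-0.0015,0.0002,-0.0007,0,0.002,0]

```text
time_s: 11.6
tcp_pos: [0.4917, -0.0895, 0.2692]
eef_rot: [179.8, -2.2, -6.4]
contact_force: [1.9, -0.5, 6.9]
gripper_width: 0.0125
```

Call:
carry_out:
  plan:
    - [-0.0015,0.0002,-0.0007,0,0.002,0]
    - [-0.0015,0.0002,-0.0007,0,0.002,0]

```text
time_s: 11.77
tcp_pos: [0.4902, -0.0893, 0.2692]
eef_rot: [179.7, -2.2, -6.4]
contact_force: [0.8, -1.1, 6.7]
gripper_width: 0.0117
```

Call:
carry_out:
  plan:
    - [-0.0015,0.0002,-0.0007,0,0.002,0]
    - [-0.0015,0.0002,-0.0007,0,0.002,0]

```text
time_s: 11.93
tcp_pos: [0.4887, -0.0892, 0.2692]
eef_rot: [179.7, -2.2, -6.4]
contact_force: [2.2, 0.5, 6.1]
gripper_width: 0.0116
```

Call:
carry_out:
  plan:
    - [-0.0015,0.0002,-0.0007,0,0.002,0]
    - [-0.0015,0.0002,-0.0007,0,0.002,0]

```text
time_s: 12.1
tcp_pos: [0.4882, -0.0891, 0.2693]
eef_rot: [179.7, -2.3, -6.4]
contact_force: [8.1, -3.2, 3.0]
gripper_width: 0.0119
```

Call:
carry_out:
  plan:
    - [-0.0012,0.0001,-0.0008,0,0,0]
    - [-0.0012,0.0001,-0.0008,0,0,0]

```text
time_s: 12.27
tcp_pos: [0.4883, -0.0892, 0.2692]
eef_rot: [179.7, -2.6, -6.4]
contact_force: [4.0, 0.2, 7.0]
gripper_width: 0.0119
```

```bash
python3 s.py 16
```

```text
12.27 [ 0.4883 -0.0892  0.2692] [179.69  -2.6   -6.4 ] F [4.  0.2 7. ] M [ 0.13 -0.92 -0.17] 0.0119
12.32 [ 0.4883 -0.0891  0.2692] [179.7   -2.62  -6.4 ] F [ 4.1 -1.3  5.2] M [-0.02 -1.2  -0.14] 0.0116
12.37 [ 0.4883 -0.0891  0.2692] [179.7   -2.61  -6.39] F [ 4.2 -0.7  5.7] M [-0.01 -1.17 -0.18] 0.0116
```

View pics/s16.png

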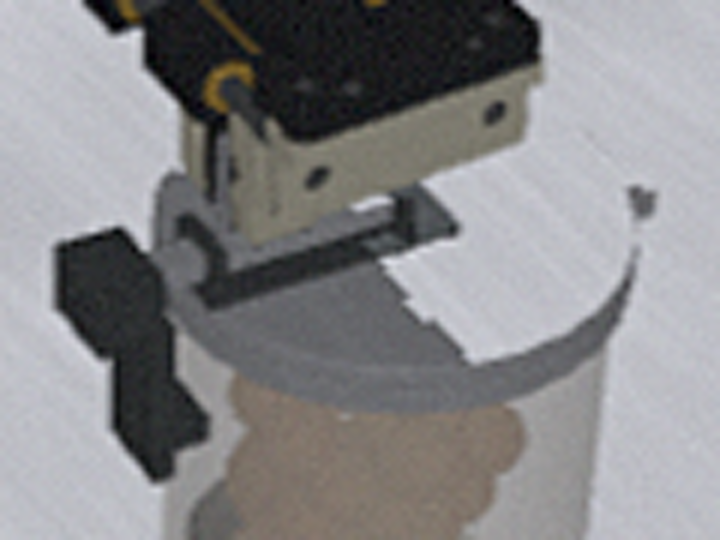

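Motion has stopped at x = 0.4883. That puts the keeper's end at about 0.4367, matching the 0.436 I measured, so the tip is on the end plate. Next comes the sustained push.

Call:
carry_out:
  plan:
    - [-0.002,0.0002,-0.0006,0,0.003,0]
    - [-0.002,0.0002,-0.0006,0,0.003,0]

```text
time_s: 12.53
tcp_pos: [0.4882, -0.0891, 0.2694]
eef_rot: [179.7, -2.7, -6.4]
contact_force: [9.6, -4.6, -0.5]
gripper_width: 0.0116
```

Call:
carry_out:
  plan:
    - [-0.002,0.0002,-0.0006,0,0.004,0]
    - [-0.002,0.0002,-0.0006,0,0.004,0]

```text
time_s: 12.7
tcp_pos: [0.4882, -0.0891, 0.2693]
eef_rot: [179.6, -2.8, -6.3]
contact_force: [7.8, -2.5, 1.3]
gripper_width: 0.0116
```

Call:
carry_out:
  plan:
    - [-0.0023,0.0003,-0.001,0,0.003,0]
    - [-0.0023,0.0003,-0.001,0,0.003,0]
    - [-0.0023,0.0003,-0.001,0,0.003,0]

```text
time_s: 12.95
tcp_pos: [0.4882, -0.0891, 0.2693]
eef_rot: [179.5, -3.1, -6.3]
contact_force: [8.5, -3.7, 2.7]
gripper_width: 0.0117
```

Call:
carry_out:
  plan:
    - [-0.0023,0.0003,-0.001,0,0.003,0]
    - [-0.0023,0.0003,-0.001,0,0.003,0]
    - [-0.0023,0.0003,-0.001,0,0.003,0]

```text
time_s: 13.2
tcp_pos: [0.4883, -0.0891, 0.2693]
eef_rot: [179.4, -3.4, -6.3]
contact_force: [8.8, -3.6, 3.6]
gripper_width: 0.0119
```

Call:
carry_out:
  plan:
    - [-0.0028,0.0003,-0.001,0,0.004,0]
    - [-0.0028,0.0003,-0.001,0,0.004,0]
    - [-0.0028,0.0003,-0.001,0,0.004,0]

```text
time_s: 13.45
tcp_pos: [0.4882, -0.0891, 0.2694]
eef_rot: [179.4, -3.7, -6.2]
contact_force: [11.8, -5.2, -0.0]
gripper_width: 0.0117
```

Call:
carry_out:
  plan:
    - [-0.0028,0.0003,-0.001,0,0.004,0]
    - [-0.0028,0.0003,-0.001,0,0.004,0]
    - [-0.0028,0.0003,-0.001,0,0.004,0]
    - [-0.0028,0.0003,-0.001,0,0.004,0]

```text
time_s: 13.78
tcp_pos: [0.4882, -0.0891, 0.2694]
eef_rot: [179.2, -4.1, -6.1]
contact_force: [12.0, -5.6, 0.1]
gripper_width: 0.0119
```

```bash
python3 s.py 17
```

```text
13.78 [ 0.4882 -0.0891  0.2694] [179.25  -4.12  -6.12] F [12.  -5.6  0.1] M [-1.35 -3.7  -0.17] 0.0119
13.83 [ 0.4882 -0.0891  0.2694] [179.25  -4.13  -6.12] F [11.2 -5.3  0.2] M [-1.32 -3.76 -0.17] 0.0122
13.88 [ 0.4882 -0.0891  0.2694] [179.25  -4.13  -6.12] F [11.4 -5.   0.4] M [-1.32 -3.71 -0.18] 0.0119
```

Call:
carry_out:
  plan:
    - [0,0,0,0,0,0]
    - [0,0,0,0,0,0]
    - [0,0,0,0,0,0]

```text
time_s: 14.13
tcp_pos: [0.4886, -0.0893, 0.2692]
eef_rot: [179.3, -4.2, -6.2]
contact_force: [1.9, 0.4, 4.7]
gripper_width: 0.0117
```

Call:
carry_out:
  plan:
    - [0,0,0,0,0,0]
    - [0,0,0,0,0,0]
    - [0,0,0,0,0,0]
    - [0,0,0,0,0,0]
    - [0,0,0,0,0,0]
    - [0,0,0,0,0,0]
  fingers: -0.3

```text
time_s: 14.63
tcp_pos: [0.4851, -0.0894, 0.2658]
eef_rot: [179.2, -3.7, -6.2]
contact_force: [1.3, 0.4, -0.7]
gripper_width: 0.0462
```

```bash
python3 s.py 18
```

```text
14.63 [ 0.4851 -0.0894  0.2658] [179.21  -3.68  -6.18] F [ 1.3  0.4 -0.7] M [ 0.07  0.18 -0.11] 0.0462
14.68 [ 0.4851 -0.0894  0.2657] [179.21  -3.68  -6.18] F [0.5 0.1 0.3] M [0.07 0.25 0.01] 0.0505
14.73 [ 0.4852 -0.0894  0.2659] [179.21  -3.7   -6.18] F [ 0.7 -0.1  0.3] M [0.01 0.22 0.01] 0.0536
```

View pics/w18.png

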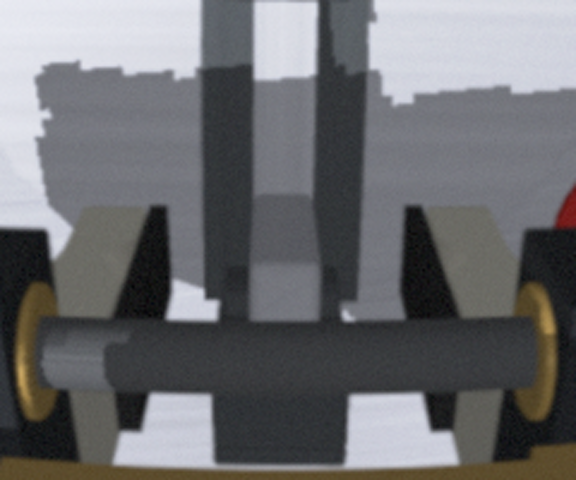

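View pics/s18.png

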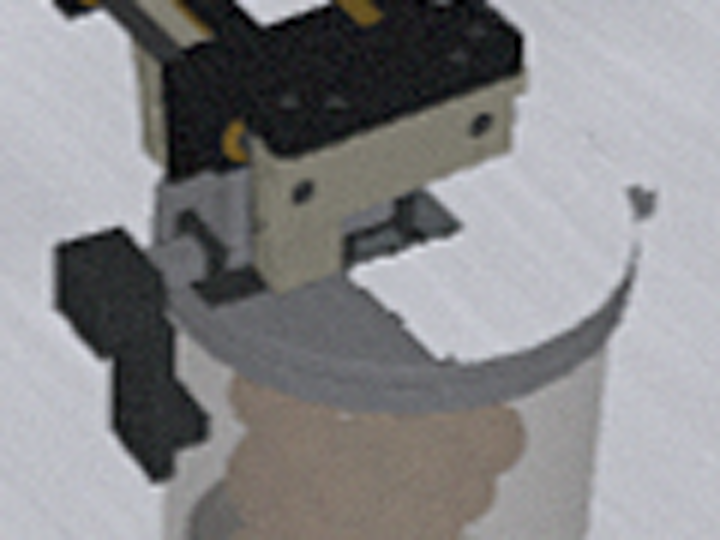

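Released, and the bolt stayed put. Both fingers are clear of the tab, so I'll lift straight up.

Call:
carry_out:
  plan:
    - [0,0,0.01,0,0,0]
    - [0,0,0.02,0,0,0]
    - [0,0,0.025,0,0,0]
    - [0,0,0.03,0,0,0]
    - [0,0,0.03,0,0,0]
    - [0,0,0.03,0,0,0]
    - [0.02,0.01,0.01,0,0,0]
    - [0,0,0,0,0,0]
    - [0,0,0,0,0,0]

```text
time_s: 15.48
tcp_pos: [0.5027, -0.0804, 0.4349]
eef_rot: [179.2, -3.8, -6.2]
contact_force: [-0.6, 0.4, 0.2]
gripper_width: 0.0574
```

```bash
python3 s.py 19
python3 - <<'E'
from h import *
import cv2
st=r.get_state()
im=r.capture("wrist")[:,:,::-1]; cv2.imwrite("pics/w20.png",im)
cv2.imwrite("pics/w20z.png",cv2.resize(im[120:320,220:420],None,fx=3,fy=3,interpolation=cv2.INTER_CUBIC))
print(st["tcp_pos"],st["eef_rot"])
c=np.array([.4367,-.085]); import pickle; pickle.dump(st,open("st20.pkl","wb"))
E
```

```text
15.48 [ 0.5027 -0.0804  0.4349] [179.19  -3.83  -6.22] F [-0.6  0.4  0.2] M [0.03 0.2  0.06] 0.0574
15.53 [ 0.5027 -0.0804  0.4344] [179.19  -3.81  -6.22] F [0.7 0.5 0.1] M [ 0.06  0.12 -0.03] 0.0571
15.58 [ 0.5021 -0.0804  0.4334] [179.18  -3.72  -6.22] F [-0.2  0.1 -0.2] M [ 0.05  0.23 -0.04] 0.0568
[ 0.50213936 -0.08043985  0.43344908] [179.17542435  -3.72340565  -6.22046206]
```

View pics/s19.png

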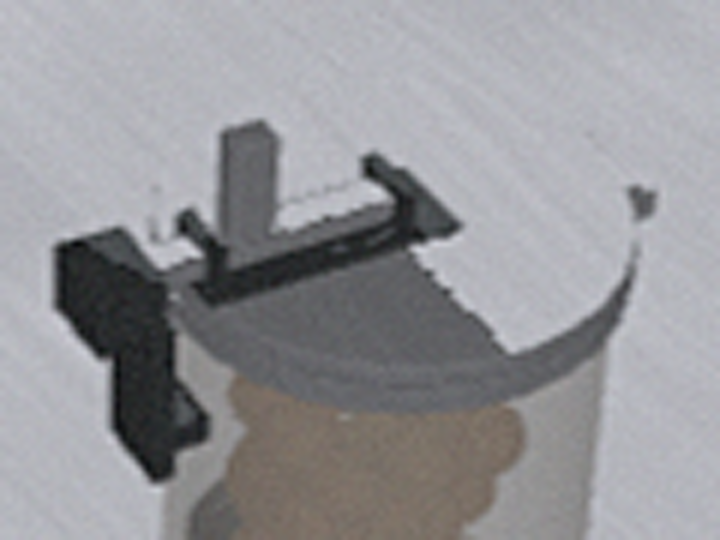

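View pics/w20z.png

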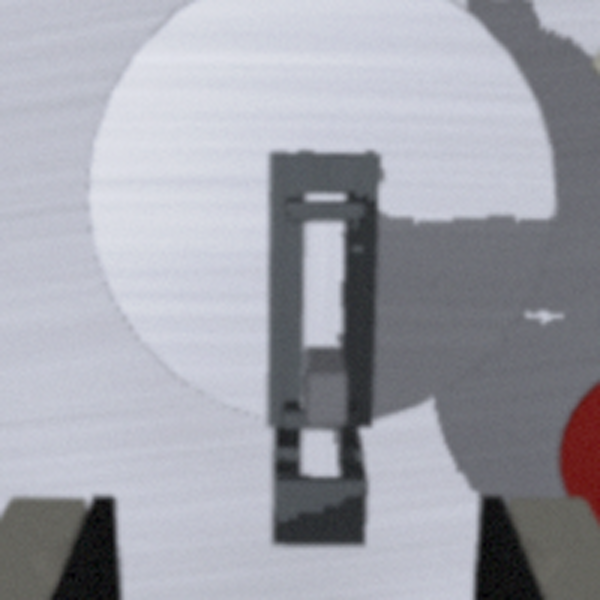

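Run:
```python
from h import *
import pickle
st=pickle.load(open("st20.pkl","rb"))
Z=lambda u,v,h:onz("wrist",220+u/3-.3,120+v/3-.3,h,st).round(4)
print("tab",Z(325,398,.297),Z(305,376,.297),Z(347,422,.297))
print("keeper front",Z(320,543,.265),"roof rear",Z(320,478,.265))
s=lambda u,v:(285+u/6-.4,205+v/6-.4)
for p in [(221,128),(240,140),(276,127)]: print("side tab",onz("side",*s(*p),.297).round(4))
```

```text
tab [ 0.4887 -0.0889  0.297 ] [ 0.4956 -0.084   0.297 ] [ 0.4811 -0.0943  0.297 ]
keeper front [ 0.4317 -0.0828  0.265 ] roof rear [ 0.4539 -0.085   0.265 ]
side tab [ 0.4817 -0.0857  0.297 ]
side tab [ 0.4828 -0.0937  0.297 ]
side tab [ 0.4954 -0.0943  0.297 ]
```

Run:
```python
from h import *
import cv2
im=r.capture("top")[:,:,::-1]; a=cv2.imread("pics/top0.png")
for n,(x0,x1,y0,y1) in dict(mug=(410,470,195,250),cup=(155,225,195,245),sil=(395,448,295,345)).items():
    d=cv2.absdiff(im[y0:y1,x0:x1],a[y0:y1,x0:x1]).max(2); print(n,(d>40).sum())
cv2.imwrite("pics/top_end.png",im)
print(r.get_state()["contact_force"]); print(r.close_job())
```

```text
mug 2569
cup 2514
sil 1162
[ 0.13837975  0.13806392 -0.0358786 ]
the job is handed in; nothing more can be done
None
```

View pics/top_end.png

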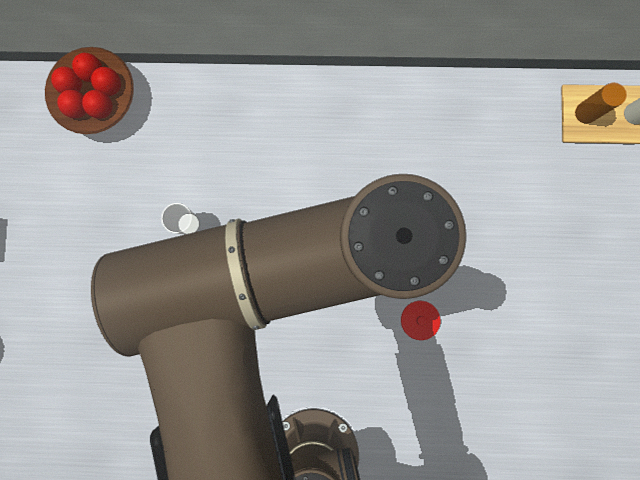

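The dispenser is locked and the job handed in at about 16 s. I gripped the bolt's thumb tab, pressed the lid down onto its rim and slid the bolt into the keeper until it stopped. I then pushed at about 8–12 N (wrist reading, bolt friction included) for about 1.2 s, released the tab and lifted clear.

**What the last checks showed:**
- **Bolt position:** the tab stayed at x ≈ 0.4887 m in both the wrist and side views, against 0.4882 m at the stop. The keeper as measured puts home at about 0.487 m, which agrees within the camera calibration. The tip itself is hidden inside the keeper, so I could not see it on the end plate.
- **Lid:** it looked shut, with the tab upright, after I let go. I judged this by eye and did not measure the angle.
- **Arm:** the contact force was about 0 after lifting clear.
- **Lid and rim force:** the contact force on the rim is not measured directly. The wrist's upward reading stayed below 10 N throughout.

**A check that failed:** comparing top pictures before and after, to show the other things had not moved, gave large differences. The arm and its shadow cover those areas. By eye the cup and silicone lid are at their original pixels. The mug is hidden under the arm in that view, and nothing was done near it.

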